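# Function check of a hand basin's cold push valve

### The arm

A 7-joint arm with a two-finger parallel gripper is mounted at the origin on the work surface. World frame = base frame: x ahead of the robot, y to its left, z up, the work surface at z = 0. Lengths are in m, angles in rad, forces in N, time in s.
With the tool pointing down it reaches from about 0.35 to 0.9 m from the base axis. Payload 8.1 kg.
Tool frame: the origin (TCP) lies midway between the tips of the shut fingers; the grasp point (between the pads) lies 19 mm behind it; z points along the fingers, y is the line along which they close (so a half turn about z gives the same grasp; the last joint's range is limited). The gripper opens to 92 mm and grips with 3 to 60 N. Pads are 19 mm wide; open, the fingers measure 130 mm over their backs; the gripper's body (75 mm by 190 mm) begins 47 mm behind the grasp point.
Start: joints at [1.006, 0.434, 0.025, 1.573, -0.012, 1.134, -0.075], TCP at [0.278, -0.56, 0.187] pointing down, gripper open.
Joint ranges: [-2.62, 2.62], [-0.44, 2.09], [-1.27, 1.32], [0.08, 2.57], [-1.32, 4.46], [0.12, 2], [-2.74, 2.74]. Speed limits (rad/s): [2.22, 2.22, 3.01, 3.01, 3.14, 3.14, 3.14].

### API

Orientations are given as a rotation vector (axis times angle).
In Python, from cell import arm gives the robot as it stands.
- The arm moves only by the tool move_arm, never from a script. Its argument "motion" is a list of rows, each an object of numbers: "tx", "ty", "tz": the shift along the tool's x, y, z normalised to -1 to 1, where 1 is 1000 mm; "twist": the turn about the tool's z normalised to -1 to 1, where 1 is pi/2 rad. In form: [{"tx": .., "ty": .., "tz": .., "twist": ..}, ...]. A call has 1 to 12 rows; each row shifts and turns the commanded pose from where the row before left it, along the tool's axes as they then stand; what a row does not reach is not made up. A row lasts 1/10 s, in which the tool goes at most 50 mm and 8.59 degrees, less where a joint would pass 70% of its speed; a pose out of reach is approached as far as the arm can. A call with a number of a shift or a turn outside -1 to 1 is refused whole. A call with a gripper value outside its range is refused whole. "gripper" is the gripper's target within -1 to 1 (shut at 1, half-way at 0, fully open at -1), set as the call begins (left out, the last holds). The fingers move at their own pace and stop on an object; "squeeze" is the grip in N (left out, the last holds). Time passes only in rows, so rows that do not move let the fingers close. It gives the time, the measured TCP pose, the force, the opening and the grip force at its end, in the units of the state.
- arm.observe(): the state, without advancing time (a new reading comes with each control period).
- arm.get_image(name): name is "scene" or "top" or "wrist"; returns the picture (480x640x3 uint8, red, green, blue); there is no depth.
- arm.calibration(name): a dict with "K" (3x3 intrinsics, pixels), "k1" (the pictures are not rectified: a ray, as slopes to the right and down, at radius r is drawn at 1 + k1 r^2 times it, then the intrinsics apply), "T" (4x4, takes a point from camera to world coordinates). Camera axes: x right, y down, z forward; pixel columns grow to the right and rows downward; lengths in m; the calibration is good to about 2 mm. A picture is of the moment at which its call begins: read the wrist's pose just before it. calibration takes no time and is no camera call; for the wrist camera it gives the pose at the moment of the call.
- arm.sign_off(): hands the job in; it is judged then, once.
Trained networks look in the newest picture that a camera, given by its name, has taken for a name from the list of things; names that differ only in an ending like _2 or _b are one class to them, and where a whole thing is asked for, a point or a joint stands for the part that bears it (a point fixed in the world has none). Each returns a list of dicts, best first, with "conf" (0 to 1); they miss things now and then, are a little off and sometimes report something else, mostly with a low value. They report only what shows in the picture. A call takes as long as a camera call.
- arm.look_for(camera, query): "point" ([column, row] as shares, 0 to 1, of the picture: columns of its width, rows of its height, amid what is visible of it).
- arm.regions_of(camera, query): "region" (480x640 bool, what is visible of it) and "point" ([column, row] as shares, 0 to 1, of the picture: columns of its width, rows of its height, amid what is visible of it).
- arm.place_of(camera, query): "point" ([column, row] as shares, 0 to 1, of the picture: columns of its width, rows of its height: a listed point, or the origin of a listed thing).
The state is a dict: "clock": time; "joints": joint angles; "dq": joint speeds; "joint_efforts": joint torques, N m; "position": TCP position; "ee_rot": TCP orientation; "force": force on the tool from outside, world axes, zero at the start; "ft_torque": the same for the moment, N m; "width": opening from 0.0 (shut) to 1.0 (fully open); "gripper_force": force on a finger pad.
Only numpy, scipy, OpenCV 4.12 (cv2) and the standard library are available. Lean on these libraries where they do the work, as an engineer would, in place of code of your own. Each camera call takes 0.05 s, during which the arm holds its last target. There are 200 camera calls.

### The job

Check the cold valve of this reconditioned hand basin: push the swivel spout round, without gripping it, until its outlet is over the drain in the middle of the bowl, and only then gently press the blue push valve fully down with the fingertips, keep it down for a second, and let it spring back up. Leave the red and yellow valves untouched and everything loose where it stands.

Things in the scene. Friction and masses are not known exactly. Their poses are not given: they have to be found in the camera images.
- sink: steel hand basin fixed on the bench, 340 (x) x 500 (y) x 150 mm high; origin under its middle at bench level, +x away from the robot to a 28 mm upstand, +y to the left. Deck at z 150 mm; round bowl 230 mm across, 100 mm deep, centred at x 0, y -60 mm; spout pivots right of the bowl; three push valves on the left in a row along x at y 185 mm, 90 mm apart, in any order
- drain (a point): middle of the dark drain in the bottom of the bowl (bowl centre)
- spout (a joint): swivel of the spout, rad: 0 outlet exactly over the drain; grows as the outlet swings towards the robot (anticlockwise from above); stops at -0.6 and 1.6; stays where it is left, moves with about 2 N at the outlet
- spout_pivot (a point): on the vertical swivel axis, at the height of the spout's level tube (99 mm above the deck)
- outlet (a point): middle of the lower end of the spout's outlet, 145 mm from the swivel axis, 37 mm above the deck. The outlet is an upright nozzle 25 mm across for its lowest 24 mm, 20 mm across above, joined to a level tube 20 mm thick whose top is 109 mm above the deck
- blue_valve (a joint): travel of the blue cap, m: 0 up, 0.007 fully down; sprung, about 5 N when fully down, springs back by itself
- blue_valve_top (a point): centre of the top face of the blue cap, 40 mm across, 19 mm above the deck when up; moves with it
- blue_valve_base: the whole blue push valve: low round steel housing 12 mm high with the blue cap on top; its origin is at the middle of its underside, on the deck
- red_valve (a joint): travel of the red cap, m: 0 up, 0.007 fully down; sprung, about 5 N when fully down, springs back by itself
- red_valve_top (a point): centre of the top face of the red cap, 40 mm across, 19 mm above the deck when up; moves with it
- red_valve_base: the whole red push valve: low round steel housing 12 mm high with the red cap on top; its origin is at the middle of its underside, on the deck
- yellow_valve (a joint): travel of the yellow cap, m: 0 up, 0.007 fully down; sprung, about 5 N when fully down, springs back by itself
- yellow_valve_top (a point): centre of the top face of the yellow cap, 40 mm across, 19 mm above the deck when up; moves with it
- yellow_valve_base: the whole yellow push valve: low round steel housing 12 mm high with the yellow cap on top; its origin is at the middle of its underside, on the deck
- soap_bottle: loose green soap bottle, 56 mm across, 130 mm tall, on the deck's far right corner; origin under its middle
- tap_head: loose brass tap head, 44 mm across, 42 mm tall, on the deck at the far side, between bowl and valves; origin under its middle
- mug: loose blue mug, 80 mm across, 90 mm tall, on the bench left of the basin; origin under its middle
- grease_jar: loose orange jar, 70 mm across, 70 mm tall, on the bench left of the basin; origin under its middle
- wrench: loose wrench lying on the bench right of the basin
- brush: loose brush lying on the bench right of the basin

How it is judged:
By the outcome, as a careful person would: the job done as asked, in the order asked, and still so for the second after the job is handed in, with the robot touching nothing.
It also fails if it takes over 56 s, if anything falls off the work surface, if the arm or the gripper's body presses on something with over 40 N, if the wrist force passes 120 N, or if a joint passes its speed limit or range.

## Working session

There is one attempt and no reset: what is moved stays moved. The work goes in short steps, Python scripts to look and compute and a tool call to move; the robot and the scene stay as the last step left them, time stands still between calls to the robot, and variables do not carry over. Pictures are saved under pics/ and viewed, at most 10 in all, crops included, and the job is handed in when it is done.

Besides the shell and the picture viewer there is one more tool, called after "Emit:" in YAML: its name, and indented under it one key for each argument. move_arm: Moves the arm, as the interface text tells. Scaled input: -1 to 1 covers 1000 mm each way for a shift and pi/2 rad each way for a turn. Its arguments: {"type":"object","properties":{"motion":{"type":"array","items":{"type":"object","properties":{"tx":{"type":"number"},"ty":{"type":"number"},"tz":{"type":"number"},"twist":{"type":"number"}}}},"gripper":{"type":"number"},"squeeze":{"type":"number"}},"required":["motion"]}

```bash
mkdir -p pics
cat > h.py <<'E'
from cell import arm
import numpy as np, cv2
def ray(cam,pt):
    c=arm.calibration(cam);K=np.array(c["K"]);k=c["k1"];T=np.array(c["T"])
    u=np.array([pt[0]*640,pt[1]*480]);d=np.array([(u[0]-K[0,2])/K[0,0],(u[1]-K[1,2])/K[1,1]])
    s=d.copy()
    for _ in range(30): s=d/(1+k*(s@s))
    return T[:3,3],T[:3,:3]@np.array([s[0],s[1],1])
def atz(cam,pt,z):
    o,d=ray(cam,pt);return o+d*(z-o[2])/d[2]
def proj(cam,P):
    c=arm.calibration(cam);K=np.array(c["K"]);T=np.array(c["T"])
    p=T[:3,:3].T@(np.array(P)-T[:3,3]);s=p[:2]/p[2];s=s*(1+c["k1"]*(s@s))
    return K[0,0]*s[0]+K[0,2],K[1,1]*s[1]+K[1,2]
def save(cam,n): cv2.imwrite(f"pics/{n}.png",cv2.cvtColor(arm.get_image(cam),cv2.COLOR_RGB2BGR))
E
python3 - <<'E'
from h import *
np.set_printoptions(precision=4,suppress=True)
s=arm.observe();print(s["position"],s["ee_rot"],s["clock"],s["force"])
for c in("top","scene"):
    save(c,c+"0");print(c,arm.calibration(c)["T"][:3] if 0 else np.array(arm.calibration(c)["T"])[:3,3])
    for q,z in [("drain",.05),("spout_pivot",.249),("outlet",.187),("blue_valve_top",.169),("red_valve_top",.169),("yellow_valve_top",.169),("sink",0),("tap_head",.15),("soap_bottle",.15),("mug",0),("grease_jar",0)]:
        r=arm.place_of(c,q)
        for e in r[:2]: print(q,round(e["conf"],2),np.array(e["point"])*[640,480],atz(c,e["point"],z))
E
```

```text
[ 0.2781 -0.5591  0.1865] [-3.0568 -0.7186  0.0008] 0.0 [-0.0182 -0.6237 -0.1304]
top [0.309  0.0015 1.6642]
drain 0.71 [324.288 253.584] [ 0.5241 -0.0495  0.05  ]
spout_pivot 0.72 [384.128 234.192] [ 0.5488 -0.1991  0.249 ]
spout_pivot 0.62 [238.592 261.216] [0.4772 0.1772 0.249 ]
outlet 0.72 [235.392 225.312] [0.5825 0.1959 0.187 ]
outlet 0.68 [350.784 282.816] [ 0.4272 -0.1159  0.187 ]
blue_valve_top 0.58 [238.016 261.888] [0.4848 0.1886 0.169 ]
red_valve_top 0.69 [237.504 294.72 ] [0.3961 0.1879 0.169 ]
yellow_valve_top 0.74 [236.288 223.68 ] [0.5904 0.196  0.169 ]
sink 0.85 [303.232 252.   ] [0.5354 0.0128 0.    ]
tap_head 0.61 [272.192 213.6  ] [0.6229 0.099  0.15  ]
tap_head 0.54 [237.504 229.488] [0.5775 0.1946 0.15  ]
soap_bottle 0.68 [368.    195.408] [ 0.6763 -0.1699  0.15  ]
soap_bottle 0.46 [180.928 282.72 ] [0.4294 0.3454 0.15  ]
mug 0.96 [179.584 282.48 ] [0.442  0.3835 0.    ]
grease_jar 0.68 [169.024 238.512] [0.5756 0.4212 0.    ]
scene [1.2276 0.2408 1.0876]
drain 0.72 [313.216 256.08 ] [ 0.5284 -0.0549  0.05  ]
spout_pivot 0.7 [245.376 189.312] [ 0.5574 -0.2001  0.249 ]
outlet 0.84 [307.072 180.72 ] [ 0.4268 -0.1142  0.187 ]
blue_valve_top 0.6 [425.6   245.184] [0.4862 0.1903 0.169 ]
red_valve_top 0.72 [438.528 211.92 ] [0.3828 0.1911 0.169 ]
red_valve_top 0.15 [316.48  255.696] [ 0.6049 -0.015   0.169 ]
yellow_valve_top 0.79 [416.768 277.392] [0.5744 0.1965 0.169 ]
sink 0.88 [338.368 277.008] [0.5287 0.0121 0.    ]
tap_head 0.63 [363.968 291.888] [0.6386 0.1057 0.15  ]
soap_bottle 0.93 [238.72  262.416] [ 0.674  -0.1662  0.15  ]
mug 0.84 [499.072 300.816] [0.4418 0.3851 0.    ]
grease_jar 0.83 [504.704 359.616] [0.5871 0.4253 0.    ]
```

View pics/top0.png

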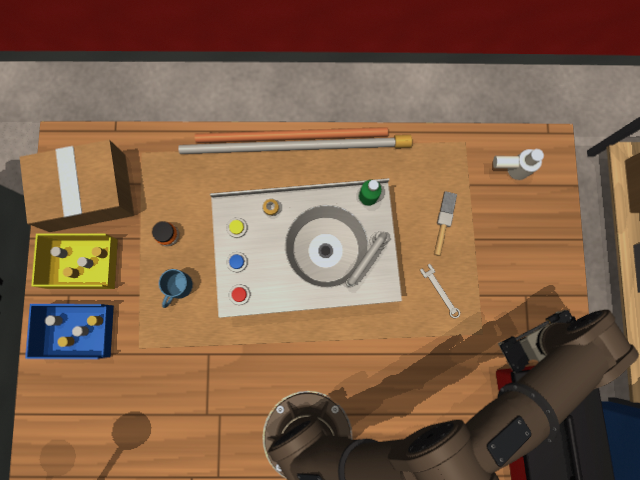

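View pics/scene0.png

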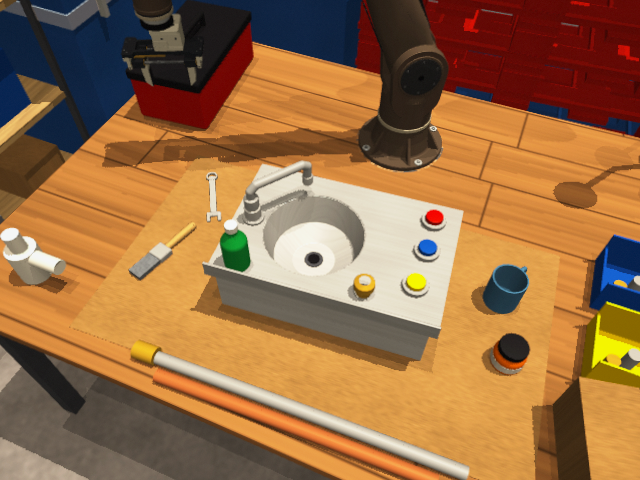

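The pictures show valves running red (240,295), blue (237,262), yellow (236,227) from near to far, with the drain at (325,250). The spout pivot is at about (382,240) and the outlet at about (350,283), towards the robot. Next I refine with a pose fit on colour centroids.

```bash
cat > fit.py <<'E'
from h import *
from scipy.optimize import least_squares
np.set_printoptions(precision=4,suppress=True)
obs=[]
seeds={"top":{"b":(237,262),"r":(240,295),"y":(236,227),"d":(325,250)},"scene":{"b":(428,247),"r":(434,217),"y":(416,283),"d":(314,259)}}
loc={"b":(0,.185,.169),"r":(-.09,.185,.169),"y":(.09,.185,.169),"d":(0,-.06,.05)}
for c in seeds:
    im=cv2.imread(f"pics/{c}0.png");hsv=cv2.cvtColor(im,cv2.COLOR_BGR2HSV).astype(int);H,S,V=hsv[...,0],hsv[...,1],hsv[...,2]
    for k,(u,v) in seeds[c].items():
        m={"b":(abs(H-107)<12)&(S>120),"r":((H<8)|(H>172))&(S>120),"y":(abs(H-29)<8)&(S>110),"d":V<110}[k]
        w=np.zeros_like(m);w[v-18:v+18,u-18:u+18]=1
        n,l,st,ce=cv2.connectedComponentsWithStats((m&w).astype(np.uint8))
        i=1+np.argmin([np.hypot(*(q-[u,v])) -0.05*a[4] for q,a in zip(ce[1:],st[1:])])
        print(c,k,ce[i],st[i],atz(c,(ce[i]+.5)/[640,480],loc[k][2]))
        obs.append((c,loc[k],ce[i]+.5,k))
def w(p,l):
    x,y,a=p;return [x+l[0]*np.cos(a)-l[1]*np.sin(a),y+l[0]*np.sin(a)+l[1]*np.cos(a),l[2]]
f=lambda p:np.concatenate([proj(c,w(p,l))-uv for c,l,uv,k in obs])
r=least_squares(f,[.53,.012,.08],loss="soft_l1");p=r.x
print(p,f(p).reshape(-1,2));print("drain",w(p,loc["d"]),"blue",w(p,loc["b"]))
np.save("p.npy",p)
E
python3 fit.py
python3 - <<'E'
import cv2
a=cv2.imread('pics/top0.png')[165:325,200:420]
b=cv2.imread('pics/scene0.png')[150:300,215:395]
cv2.imwrite('pics/crop.png',cv2.hconcat([cv2.resize(a,(440,320)),cv2.resize(b,(360,320))]))
E
```

```text
top b [236.2434 261.3684] [230 255  14  14 152] [0.4849 0.1921 0.169 ]
top r [238.5818 294.0909] [232 287  14  15 165] [0.3964 0.1837 0.169 ]
top y [235.9816 226.5399] [229 220  15  14 163] [0.581  0.1952 0.169 ]
top d [325.3067 250.6   ] [319 244  14  14 150] [ 0.5314 -0.054   0.05  ]
scene b [427.2208 247.3117] [419 240  18  16 231] [0.4913 0.1964 0.169 ]
scene r [434.137 216.968] [426 210  18  15 219] [0.4023 0.1874 0.169 ]
scene y [415.7276 281.7276] [406 273  20  18 290] [0.5864 0.1988 0.169 ]
scene d [313.375  259.1875] [305 252  18  15 192] [ 0.5376 -0.0493  0.05  ]
[0.5199 0.0094 0.1448] [[-0.0414 -3.0393]
 [ 1.6423 -2.8715]
 [-3.7114 -0.4568]
 [-1.3507  0.977 ]
 [-2.0427  0.0419]
 [-3.6556 -0.4947]
 [ 3.6786 -0.4988]
 [ 1.1943 -2.9211]]
drain [np.float64(0.5285343073279835), np.float64(-0.05001839766290247), 0.05] blue [np.float64(0.49317398678716284), np.float64(0.19241643426363902), 0.169]
```

View pics/crop.png

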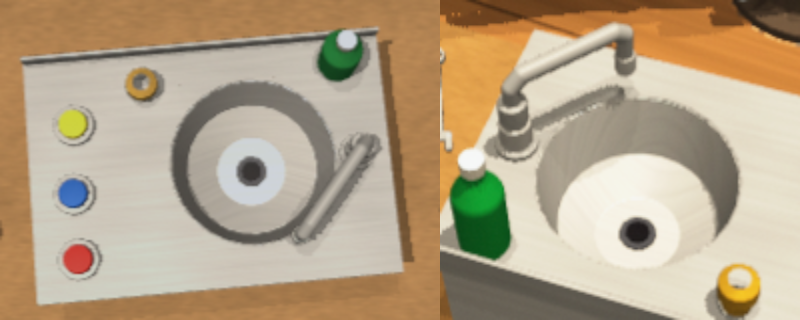

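The crops show the caps as clean blobs and the blue cap a little nearer the robot than the basin's middle line, so the row has an x offset. I'll free that in the fit.

```bash
cat >> fit.py <<'E'
def L(q,k): 
    l=loc[k];return (l[0]+(q[3] if k!="d" else 0),l[1],l[2])
f=lambda q:np.concatenate([proj(c,w(q[:3],L(q,k)))-uv for c,l,uv,k in obs])
q=least_squares(f,[.53,.012,.06,-.015]).x
print(q,f(q).reshape(-1,2));print("drain",np.array(w(q[:3],loc["d"])),"blue",np.array(w(q[:3],L(q,"b"))),"yaw deg",np.degrees(q[2]))
# pivot/outlet by two-ray least squares from network
for n,pp in (("pivot",[(384.1,234.2),(245.4,189.3)]),("outlet",[(350.8,282.8),(307.1,180.7)])):
    A=np.zeros((3,3));b=np.zeros(3)
    for c,u in zip(("top","scene"),pp):
        o,d=ray(c,np.array(u)/[640,480]);d=d/np.linalg.norm(d);M=np.eye(3)-np.outer(d,d);A+=M;b+=M@o
    print(n,np.linalg.solve(A,b))
E
python3 fit.py | tail -12
```

```text
drain [np.float64(0.5285343073279835), np.float64(-0.05001839766290247), 0.05] blue [np.float64(0.49317398678716284), np.float64(0.19241643426363902), 0.169]
[ 0.5308  0.0096  0.0612 -0.0291] [[-0.0732 -2.0573]
 [-1.1791 -1.5875]
 [-1.0083  0.2373]
 [-1.2508 -1.0221]
 [-1.6902 -0.8706]
 [ 0.0115 -0.57  ]
 [ 0.4197 -2.416 ]
 [ 0.1022 -1.1124]]
drain [ 0.5345 -0.0503  0.05  ] blue [0.4905 0.1924 0.169 ] yaw deg 3.5085690091205612
pivot [ 0.5509 -0.202   0.2414]
outlet [ 0.427  -0.115   0.1871]
```

Emit:
move_arm:
  motion:
    - {"tz": -0.03}
    - {"tx": 0.031, "ty": -0.0335}
    - {"tx": 0.031, "ty": -0.0335}
    - {"tx": 0.031, "ty": -0.0335}
    - {"tx": 0.031, "ty": -0.0335}
    - {"tx": 0.031, "ty": -0.0335}
    - {"tx": 0.031, "ty": -0.0335}
    - {"tx": 0.031, "ty": -0.0335}
    - {"tx": 0.031, "ty": -0.0335}
    - {"tx": 0.031, "ty": -0.0335}
    - {"twist": -0.08}
    - {"twist": -0.08}
  gripper: 1

```text
invalid input
```

Emit:
move_arm:
  motion:
    - {"twist": -0.08}
    - {"twist": -0.08}
    - {}

```text
invalid input
```

Emit:
move_arm:
  motion:
    - {"tx": 0, "ty": 0, "tz": -0.03, "twist": 0}
    - {"tx": 0.031, "ty": -0.0335, "tz": 0, "twist": 0}
    - {"tx": 0.031, "ty": -0.0335, "tz": 0, "twist": 0}
    - {"tx": 0.031, "ty": -0.0335, "tz": 0, "twist": 0}
    - {"tx": 0.031, "ty": -0.0335, "tz": 0, "twist": 0}
    - {"tx": 0.031, "ty": -0.0335, "tz": 0, "twist": 0}
    - {"tx": 0.031, "ty": -0.0335, "tz": 0, "twist": 0}
    - {"tx": 0.031, "ty": -0.0335, "tz": 0, "twist": 0}
    - {"tx": 0.031, "ty": -0.0335, "tz": 0, "twist": 0}
    - {"tx": 0.031, "ty": -0.0335, "tz": 0, "twist": 0}
    - {"tx": 0, "ty": 0, "tz": 0, "twist": -0.08}
    - {"tx": 0, "ty": 0, "tz": 0, "twist": -0.08}
  gripper: 1

```text
clock: 2.4
position: [0.3944, -0.1638, 0.2175]
ee_rot: [2.939, 1.109, 0.001]
force: [-0.2, -1.1, 0.0]
width: 0.02
gripper_force: 0.0
```

Emit:
move_arm:
  motion:
    - {"tx": 0, "ty": 0, "tz": 0, "twist": -0.08}
    - {"tx": 0, "ty": 0, "tz": 0, "twist": -0.08}
    - {"tx": 0, "ty": 0, "tz": 0, "twist": 0}

```text
clock: 2.7
position: [0.3939, -0.1654, 0.2174]
ee_rot: [2.782, 1.459, 0.0]
force: [0.2, -0.2, 0.2]
width: 0.005
gripper_force: 0.0
```

Run:
```python
from h import *
np.set_printoptions(precision=4,suppress=True)
s=arm.observe();print(s["position"],s["ee_rot"],s["clock"],s["force"])
save("wrist","w1")
print(np.array(arm.calibration("wrist")["T"]))
for q,z in [("drain",.05),("spout_pivot",.249),("outlet",.187),("blue_valve_top",.169)]:
    for e in arm.place_of("wrist",q)[:2]: print(q,round(e["conf"],2),np.array(e["point"])*[640,480],atz("wrist",e["point"],z))
```

```text
[ 0.3939 -0.1654  0.2174] [2.7817 1.4594 0.0003] 2.7 [ 0.24   -0.1886  0.2003]
[[ 0.8202 -0.5436 -0.1781  0.4408]
 [-0.572  -0.7796 -0.2549 -0.0974]
 [-0.0003  0.3109 -0.9504  0.4153]
 [ 0.      0.      0.      1.    ]]
drain 0.16 [330.304   6.816] [ 0.5151 -0.0058  0.05  ]
spout_pivot 0.84 [604.48  186.816] [ 0.5463 -0.1996  0.249 ]
outlet 0.85 [318.08  171.408] [ 0.4255 -0.1153  0.187 ]
blue_valve_top 0.43 [430.976 330.192] [ 0.4271 -0.2795  0.169 ]
```

View pics/w1.png

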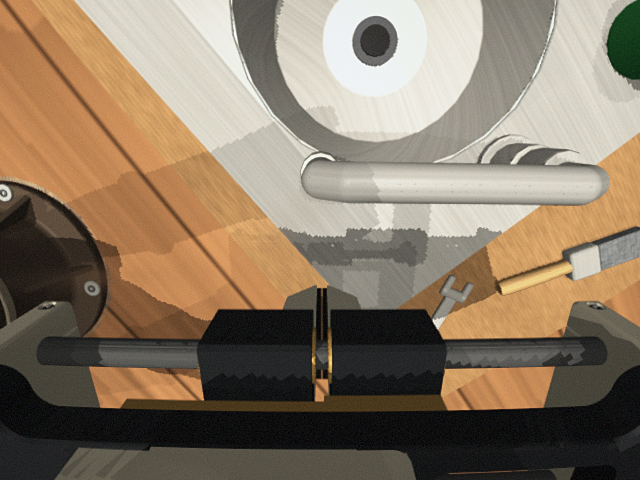

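The wrist view shows the drain at (375,41), and the spout tube level across the picture from its outlet end (302,181) to its pivot end (608,184), square to the pushing direction. The fingertips are near (322,295).

Run:
```python
from h import *
np.set_printoptions(precision=4,suppress=True)
g=lambda u,v,z:atz("wrist",(u/640,v/480),z)
d=g(375,41,.05);print("drain",d)
# tube ends axis, z .249
l,r=g(302,181,.249),g(608,184,.249);print(l,r,np.linalg.norm(l-r))
t=(r-l)/np.linalg.norm(r-l);o,pv=l+.010*t,r-.010*t
print("outlet",o,"pivot",pv,"len",np.linalg.norm(o-pv),"piv-drain",np.linalg.norm((pv-d)[:2]))
ang=lambda v:np.degrees(np.arctan2(v[1],v[0]))
print("radial now",ang(o-pv),"goal",ang(d-pv))
print("tcp px",proj("wrist",arm.observe()["position"]))
R=cv2.Rodrigues(np.array(arm.observe()["ee_rot"]))[0];print(R.T@(o-arm.observe()["position"]),R.T@(pv-arm.observe()["position"]),R[:,0])
```

```text
drain [ 0.5338 -0.0546  0.05  ]
[ 0.4205 -0.1096  0.249 ] [ 0.5485 -0.1991  0.249 ] 0.15610821847862105
outlet [ 0.4287 -0.1154  0.249 ] pivot [ 0.5403 -0.1934  0.249 ] len 0.13610821847862103 piv-drain 0.1388715845990931
radial now 145.04550546532312 goal 92.6766657993326
tcp px (np.float64(322.2033959095193), np.float64(270.94583003164814))
[ 0.0609 -0.     -0.0318] [ 0.0607  0.1361 -0.0317] [ 0.5719  0.8203 -0.    ]
```

Emit:
move_arm:
  motion:
    - {"tx": 0.014, "ty": 0.002, "tz": 0, "twist": 0}
    - {"tx": 0.014, "ty": 0.002, "tz": 0, "twist": 0}
    - {"tx": 0.012, "ty": 0.001, "tz": 0, "twist": 0}
    - {"tx": 0.0098, "ty": -0.001, "tz": 0, "twist": 0.0444}
    - {"tx": 0.0098, "ty": -0.001, "tz": 0, "twist": 0.0444}
    - {"tx": 0.0098, "ty": -0.001, "tz": 0, "twist": 0.0444}
    - {"tx": 0.0098, "ty": -0.001, "tz": 0, "twist": 0.0444}
    - {"tx": 0.0098, "ty": -0.001, "tz": 0, "twist": 0.0444}
    - {"tx": 0.0098, "ty": -0.001, "tz": 0, "twist": 0.0444}
    - {"tx": 0.0098, "ty": -0.001, "tz": 0, "twist": 0.0444}
    - {"tx": 0.0098, "ty": -0.001, "tz": 0, "twist": 0.0444}

```text
clock: 4.05
position: [0.4734, -0.0774, 0.2172]
ee_rot: [-3.077, -0.629, 0.002]
force: [-3.0, 1.1, 3.2]
width: 0.004
gripper_force: 2.3
```

```bash
cat > chk.py <<'E'
from h import *
import sys
np.set_printoptions(precision=4,suppress=True)
s=arm.observe();print(s["position"],s["ee_rot"],s["clock"],s["force"])
save("wrist",sys.argv[1])
for q,z in [("drain",.05),("spout_pivot",.249),("outlet",.187)]:
    for e in arm.place_of("wrist",q)[:1]: print(q,round(e["conf"],2),np.array(e["point"])*[640,480],atz("wrist",e["point"],z))
for n,P in (("drain",(.5338,-.0546,.05)),("pivot",(.5475,-.1985,.249)),("over drain z.259",(.5338,-.0546,.259))): print(n,proj("wrist",P))
R=cv2.Rodrigues(np.array(s["ee_rot"]))[0];print(R[:,0])
E
python3 chk.py w2
```

```text
[ 0.4734 -0.0774  0.2172] [-3.0773 -0.6287  0.0022] 4.05 [-2.9743  1.0724  3.1914]
drain 0.81 [321.024 152.784] [ 0.5339 -0.0514  0.05  ]
spout_pivot 0.94 [578.304 264.384] [ 0.5457 -0.2006  0.249 ]
outlet 0.79 [312.192 244.512] [ 0.4787 -0.0695  0.187 ]
drain (np.float64(323.0689372084648), np.float64(153.0066584419276))
pivot (np.float64(576.7683617864477), np.float64(259.3231510205178))
over drain z.259 (np.float64(325.0985745068319), np.float64(176.50938713848876))
[ 0.9199  0.3922 -0.0012]
```

View pics/w2.png

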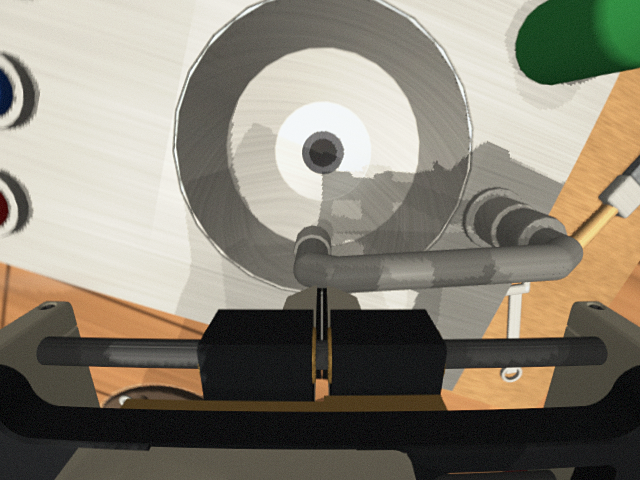

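The wrist view shows the nozzle at (313,245), the drain at (322,152) and the fingers in contact with the tube. About 22° is left, so I go on to a little short of the goal.

Emit:
move_arm:
  motion:
    - {"tx": 0.0088, "ty": -0.001, "tz": 0, "twist": 0.04}
    - {"tx": 0.0088, "ty": -0.001, "tz": 0, "twist": 0.04}
    - {"tx": 0.0088, "ty": -0.001, "tz": 0, "twist": 0.04}
    - {"tx": 0.0088, "ty": -0.001, "tz": 0, "twist": 0.04}
    - {"tx": 0.0088, "ty": -0.001, "tz": 0, "twist": 0.04}
    - {"tx": 0, "ty": 0, "tz": 0, "twist": 0}

```text
clock: 4.85
position: [0.5149, -0.0614, 0.2172]
ee_rot: [-3.138, -0.145, -0.0]
force: [-0.5, 0.9, 1.7]
width: 0.003
gripper_force: 0.8
```

```bash
python3 chk.py w3
```

```text
[ 0.5149 -0.0614  0.2172] [-3.1381 -0.1454 -0.0003] 4.85 [-0.5126  0.935   1.7135]
drain 0.96 [316.928 195.984] [ 0.5329 -0.0564  0.05  ]
spout_pivot 0.84 [575.296 261.12 ] [ 0.5462 -0.1994  0.249 ]
outlet 0.64 [311.808 237.792] [ 0.5267 -0.0552  0.187 ]
drain (np.float64(315.17133455375443), np.float64(194.82150545643998))
pivot (np.float64(574.4477879289936), np.float64(258.48677145064835))
over drain z.259 (np.float64(307.9893103181381), np.float64(266.3326064208365))
[0.9957 0.0925 0.0002]
```

View pics/w3.png

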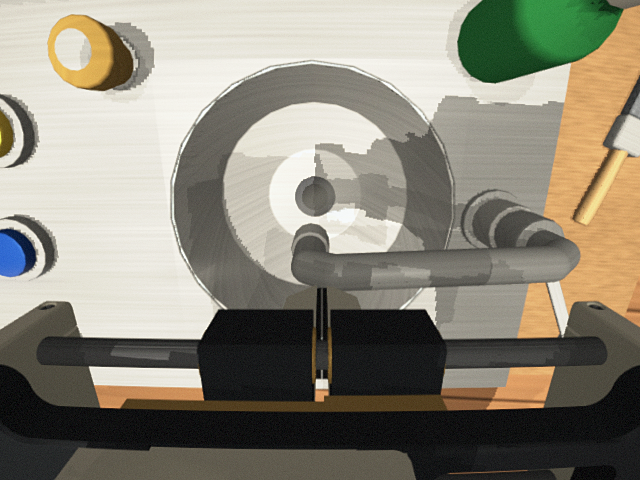

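The wrist view shows the tube from (303,267) to (570,257), the nozzle's lower end near (311,238) and the drain at (316,196). It is nearly there. I'll work out the remaining angle.

```bash
cat > ang.py <<'E'
from h import *
np.set_printoptions(precision=4,suppress=True)
import sys
v=list(map(float,sys.argv[1:]))
g=lambda u,v,z:atz("wrist",(u/640,v/480),z)
d=g(v[0],v[1],.05);a=g(v[2],v[3],.249);b=g(v[4],v[5],.249)
A=lambda v:np.degrees(np.arctan2(v[1],v[0]))
pv=b-.012*(b-a)/np.linalg.norm(b-a) if len(v)>6 else b
t=(a-b)/np.linalg.norm(a-b);t[2]=0
# pivot: point on tube axis at distance .145 from drain
best=min((abs(np.linalg.norm((b+s*t-d)[:2])-.145),s) for s in np.linspace(-.01,.03,81));p=b+best[1]*t
print("drain",d,"ends",a,b,"pivot",p,best,"now",A(t),"goal",A(d-p),"outlet",p+.145*t,"proj goal outlet",proj("wrist",(d[0],d[1],.187)),"nozzle rim now",proj("wrist",[*(p+.145*t)[:2],.187]))
E
python3 ang.py 316 196 293 267 578 256
python3 - <<'E'
from h import *
# independent: tube & drain direction from top/scene cams
for c in ("top","scene"):
    arm.get_image(c)
    for q,z in (("drain",.05),("outlet",.187),("spout_pivot",.249)):
        for e in arm.place_of(c,q)[:1]: print(c,q,round(e["conf"],2),atz(c,e["point"],z).round(4))
E
```

```text
drain [ 0.5326 -0.0556  0.05  ] ends [ 0.5286 -0.0466  0.249 ] [ 0.5491 -0.2001  0.249 ] pivot [ 0.549  -0.1996  0.249 ] (np.float64(0.00010720627313828834), np.float64(0.0005000000000000004)) now 97.59519375021341 goal 96.51104670895253 outlet [ 0.5299 -0.0558  0.249 ] proj goal outlet (np.float64(313.1136608862083), np.float64(229.8791579255972)) nozzle rim now (np.float64(313.1051218891101), np.float64(233.61912178725987))
top drain 0.9 [ 0.5356 -0.0499  0.05  ]
top outlet 0.47 [0.6269 0.0992 0.187 ]
top spout_pivot 0.58 [ 0.5512 -0.1988  0.249 ]
scene drain 0.9 [ 0.525  -0.0595  0.05  ]
scene outlet 0.62 [ 0.5212 -0.0512  0.187 ]
scene spout_pivot 0.68 [ 0.5487 -0.1962  0.249 ]
```

Emit:
move_arm:
  motion:
    - {"tx": 0.002, "ty": 0, "tz": 0, "twist": 0.009}
    - {"tx": 0.002, "ty": 0, "tz": 0, "twist": 0.009}
    - {"tx": 0, "ty": 0, "tz": 0, "twist": 0}
    - {"tx": -0.02, "ty": 0, "tz": 0, "twist": 0}
    - {"tx": -0.03, "ty": 0, "tz": 0, "twist": 0}
    - {"tx": -0.03, "ty": 0, "tz": 0, "twist": 0}
    - {"tx": 0, "ty": 0, "tz": 0, "twist": 0}

```text
clock: 6.15
position: [0.4358, -0.0668, 0.2172]
ee_rot: [3.139, 0.099, -0.002]
force: [0.3, -0.2, 0.5]
width: 0.004
gripper_force: 0.0
```

```bash
python3 chk.py w4
python3 - <<'E'
from h import *
save("scene","scene4");save("top","top4")
for c in("top","scene"):
    for q,z in (("drain",.05),("outlet",.187)):
        for e in arm.place_of(c,q)[:1]: print(c,q,round(e["conf"],2),atz(c,e["point"],z).round(4))
a=cv2.imread("pics/w4.png");b=cv2.imread("pics/scene4.png")[150:300,215:395]
cv2.imwrite("pics/c4.png",cv2.hconcat([cv2.resize(a[60:360,140:640],(500,300)),cv2.resize(b,(300,300))]))
E
```

```text
[ 0.4358 -0.0668  0.2172] [ 3.1391  0.0992 -0.0019] 6.15 [ 0.2875 -0.1514  0.4523]
drain 0.84 [311.104 120.096] [ 0.5362 -0.051   0.05  ]
spout_pivot 0.72 [608.192  99.312] [ 0.5498 -0.1982  0.249 ]
outlet 0.87 [308.416 115.008] [ 0.5345 -0.053   0.187 ]
drain (np.float64(314.7700545120821), np.float64(123.47237985623771))
pivot (np.float64(607.9906264658416), np.float64(104.933987459228))
over drain z.259 (np.float64(305.823287252148), np.float64(107.39435189884145))
[ 0.998   0.0631 -0.0012]
top drain 0.68 [ 0.5329 -0.0605  0.05  ]
top outlet 0.24 [0.6212 0.0932 0.187 ]
scene drain 0.84 [ 0.5238 -0.054   0.05  ]
scene outlet 0.74 [ 0.5267 -0.0493  0.187 ]
```

View pics/c4.png

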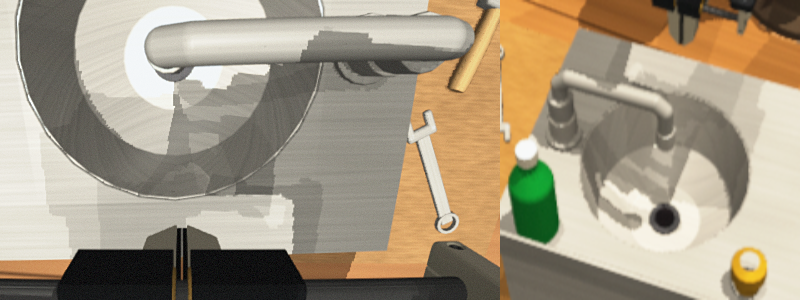

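The nozzle is over the light drain disc in the wrist view and over the bowl in the scene view. One numeric check of the angle follows, together with the plan for the blue valve.

```bash
python3 ang.py 315 123 285 104 613 96
python3 - <<'E'
from h import *
# tube edge fit from image: bright tube centre line via nets, averaged drain/outlet over cams
for q,z in (("outlet",.187),("drain",.05)):
  for c in ("wrist","scene"):
    P=[]
    for _ in range(4):
        arm.get_image(c);r=arm.place_of(c,q)
        if r: P.append(atz(c,r[0]["point"],z))
    print(q,c,np.mean(P,0).round(4),np.std(P,0).round(4))
E
```

```text
drain [ 0.5332 -0.0547  0.05  ] ends [ 0.5346 -0.0444  0.249 ] [ 0.5508 -0.1994  0.249 ] pivot [ 0.5508 -0.1989  0.249 ] (np.float64(0.00020422747722553813), np.float64(0.0005000000000000004)) now 95.99530090440535 goal 96.9698560065658 outlet [ 0.5356 -0.0547  0.249 ] proj goal outlet (np.float64(311.09065268447387), np.float64(115.84916308156457)) nozzle rim now (np.float64(311.18994717352336), np.float64(111.752394546689))
outlet wrist [ 0.5295 -0.0535  0.187 ] [0.0007 0.001  0.    ]
outlet scene [ 0.5198 -0.0949  0.187 ] [0.0091 0.0761 0.    ]
drain wrist [ 0.5323 -0.0535  0.05  ] [0.0022 0.001  0.    ]
drain scene [ 0.526  -0.0532  0.05  ] [0.0025 0.0044 0.    ]
```

Emit:
move_arm:
  motion:
    - {"tx": 0.0, "ty": -0.043, "tz": -0.003, "twist": 0}
    - {"tx": 0.0, "ty": -0.043, "tz": -0.003, "twist": 0}
    - {"tx": 0.0, "ty": -0.043, "tz": -0.003, "twist": 0}
    - {"tx": 0.0, "ty": -0.043, "tz": -0.003, "twist": 0}
    - {"tx": 0.0, "ty": -0.043, "tz": 0, "twist": 0}
    - {"tx": 0.0, "ty": -0.043, "tz": 0, "twist": 0}
    - {"tx": 0, "ty": 0, "tz": 0, "twist": 0}
    - {"tx": 0, "ty": 0, "tz": 0, "twist": 0}

```text
clock: 9.05
position: [0.4219, 0.1921, 0.2291]
ee_rot: [3.14, 0.105, -0.001]
force: [0.3, -0.5, -0.9]
width: 0.001
gripper_force: 0.0
```

Run:
```python
from h import *
np.set_printoptions(precision=4,suppress=True)
s=arm.observe();print(s["position"],s["ee_rot"],s["force"],s["clock"]);save("wrist","w5")
p=s["position"];R=cv2.Rodrigues(np.array(s["ee_rot"]))[0]
im=cv2.imread("pics/w5.png");hsv=cv2.cvtColor(im,cv2.COLOR_BGR2HSV).astype(int)
m=((abs(hsv[...,0]-107)<12)&(hsv[...,1]>120)&(hsv[...,2]>60)).astype(np.uint8)
n,l,st,ce=cv2.connectedComponentsWithStats(m)
for i in np.argsort(-st[1:,4])[:3]+1:
    g=atz("wrist",(ce[i]+.5)/[640,480],.169);print(ce[i],st[i],g,"tool delta",R.T@(g-p))
for e in arm.place_of("wrist","blue_valve_top")[:2]:
    print(e["conf"],np.array(e["point"])*[640,480],atz("wrist",e["point"],.169))
```

```text
[0.4219 0.1921 0.2291] [ 3.1398  0.1046 -0.0006] [ 0.3376 -0.5402 -0.9083] 9.05
[323.7903 160.1586] [ 298  135   53   52 2093] [0.4867 0.1914 0.169 ] tool delta [0.0647 0.005  0.06  ]
[  5.9352 294.1891] [  0 246  18  83 772] [0.3552 0.468  0.169 ] tool delta [-0.0481 -0.2797  0.0601]
[ 10.7614 223.3409] [  0 219  31  12 176] [0.4221 0.4474 0.169 ] tool delta [ 0.0172 -0.2547  0.06  ]
0.63 [321.408 162.816] [0.4852 0.1927 0.169 ]
```

View pics/w5.png

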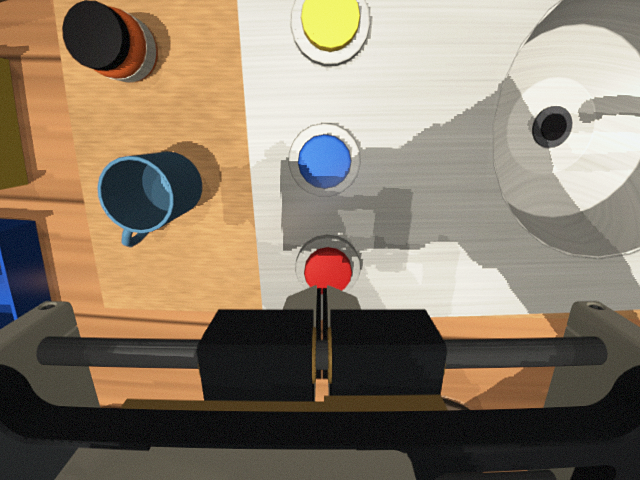

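The blue cap is at (324,160), with yellow beyond at (330,20), red at (328,272) and the mug well to the left. I move over blue and descend.

Emit:
move_arm:
  motion:
    - {"tx": 0.032, "ty": 0.002, "tz": 0, "twist": 0}
    - {"tx": 0.032, "ty": 0.002, "tz": 0, "twist": 0}
    - {"tx": 0, "ty": 0, "tz": 0, "twist": 0}
    - {"tx": 0, "ty": 0, "tz": 0.02, "twist": 0}
    - {"tx": 0, "ty": 0, "tz": 0.02, "twist": 0}
    - {"tx": 0, "ty": 0, "tz": 0.01, "twist": 0}
    - {"tx": 0, "ty": 0, "tz": 0.004, "twist": 0}
    - {"tx": 0, "ty": 0, "tz": 0, "twist": 0}

```text
clock: 9.95
position: [0.4862, 0.1909, 0.1752]
ee_rot: [3.14, 0.099, -0.001]
force: [0.0, -0.4, -0.1]
width: 0.004
gripper_force: 0.0
```

Emit:
move_arm:
  motion:
    - {"tx": 0, "ty": 0, "tz": 0.002, "twist": 0}
    - {"tx": 0, "ty": 0, "tz": 0.002, "twist": 0}
    - {"tx": 0, "ty": 0, "tz": 0.002, "twist": 0}
    - {"tx": 0, "ty": 0, "tz": 0.002, "twist": 0}
    - {"tx": 0, "ty": 0, "tz": 0.002, "twist": 0}
    - {"tx": 0, "ty": 0, "tz": 0, "twist": 0}

```text
clock: 10.55
position: [0.4861, 0.1913, 0.1649]
ee_rot: [3.14, 0.101, -0.001]
force: [-0.6, -0.0, -0.4]
width: 0.006
gripper_force: 0.0
```

Emit:
move_arm:
  motion:
    - {"tx": 0, "ty": 0, "tz": 0.001, "twist": 0}
    - {"tx": 0, "ty": 0, "tz": 0.001, "twist": 0}
    - {"tx": 0, "ty": 0, "tz": 0, "twist": 0}

```text
clock: 10.85
position: [0.4863, 0.1914, 0.1631]
ee_rot: [3.14, 0.1, -0.0]
force: [-0.2, -0.1, 0.2]
width: 0.005
gripper_force: 0.0
```

Emit:
move_arm:
  motion:
    - {"tx": 0, "ty": 0, "tz": 0.001, "twist": 0}
    - {"tx": 0, "ty": 0, "tz": 0.001, "twist": 0}
    - {"tx": 0, "ty": 0, "tz": 0, "twist": 0}

```text
clock: 11.15
position: [0.4862, 0.1913, 0.1611]
ee_rot: [3.14, 0.101, -0.0]
force: [0.2, 0.4, 0.1]
width: 0.001
gripper_force: 0.0
```

Run:
```python
from h import *
s=arm.observe();print(s["position"],s["force"],s["joint_efforts"])
save("wrist","w6");save("scene","s6")
print(proj("wrist",s["position"]),proj("scene",s["position"]))
a=cv2.imread("pics/w6.png")[100:400,120:520];b=cv2.imread("pics/s6.png")[180:300,360:520]
cv2.imwrite("pics/c6.png",cv2.hconcat([a,cv2.resize(b,(400,300))]))
```

```text
[0.48624351 0.19131558 0.16106156] [0.17046376 0.36910671 0.1097956 ] [-2.15168484e-02 -5.40957892e+01 -4.24903080e+00 -2.92540562e+01
  3.54490418e-02 -1.32707725e-01 -1.12266731e-02]
(np.float64(319.4181172502622), np.float64(271.48010526313914)) (np.float64(425.4459441866908), np.float64(247.55703584293644))
```

View pics/c6.png

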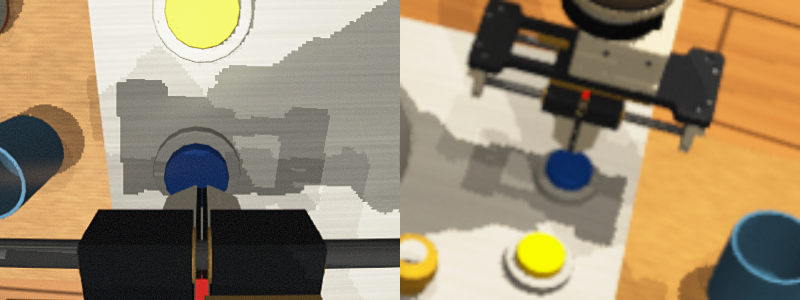

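The wrist crop shows the tip above the near half of the blue cap, and the scene crop shows it still a little above the cap. So it is not in contact yet. I'll continue down gently, watching the force.

Emit:
move_arm:
  motion:
    - {"tx": 0, "ty": 0, "tz": 0.001, "twist": 0}
    - {"tx": 0, "ty": 0, "tz": 0.001, "twist": 0}
    - {"tx": 0, "ty": 0, "tz": 0.001, "twist": 0}
    - {"tx": 0, "ty": 0, "tz": 0, "twist": 0}

```text
clock: 11.65
position: [0.4862, 0.1913, 0.158]
ee_rot: [3.14, 0.1, -0.0]
force: [-0.8, 0.4, -0.7]
width: -0.0
gripper_force: 0.0
```

Run:
```python
from h import *
np.set_printoptions(precision=4,suppress=True)
p=arm.observe()["position"]
for dz in (0,.005,.01,.015,.02): print(dz,np.array(proj("wrist",p+[0,0,dz])),np.array(proj("wrist",p+[.0095,0,dz])),np.array(proj("scene",p+[0,0,dz])))
save("wrist","w7")
im=cv2.imread("pics/w7.png");hsv=cv2.cvtColor(im,cv2.COLOR_BGR2HSV).astype(int)
m=((abs(hsv[...,0]-107)<14)&(hsv[...,1]>120)).astype(np.uint8)
n,l,st,ce=cv2.connectedComponentsWithStats(m)
for i in range(1,n):
    if st[i,4]>300: print(ce[i],st[i])
# expected cap centre & outline row if up / fixed at measured pos
for z in (.169,.162): print(z,proj("wrist",(.4867,.1914,z)),proj("wrist",(.5067,.1914,z)),proj("wrist",(.4867,.2114,z)))
s=cv2.imread("pics/scene0.png")
```

```text
0 [319.3282 271.469 ] [320.2694 257.5067] [425.2164 248.3907]
0.005 [319.2834 274.5851] [320.2455 260.3483] [425.6046 247.0002]
0.01 [319.2367 277.8452] [320.2206 263.3235] [425.9955 245.6001]
0.015 [319.1877 281.2594] [320.1945 266.4419] [426.3892 244.1905]
0.02 [319.1364 284.8388] [320.1671 269.7141] [426.7857 242.7711]
[315.4192 270.0833] [ 284  245   65   64 2426]
0.169 (np.float64(319.19061219000275), np.float64(277.75891082087185)) (np.float64(321.30635503742735), np.float64(246.51125534700577)) (np.float64(286.18340585416064), np.float64(275.7948548441661))
0.162 (np.float64(319.25774681540537), np.float64(273.2180203911307)) (np.float64(321.3067902694775), np.float64(242.84584374770603)) (np.float64(287.2927669151127), np.float64(271.30968556559185))
```

Wrist and scene pictures agree that the real fingertips end about 22 mm above the reported TCP, so there is still a gap of roughly 12 mm. I keep descending in small steps.

Emit:
move_arm:
  motion:
    - {"tx": 0, "ty": 0, "tz": 0.002, "twist": 0}
    - {"tx": 0, "ty": 0, "tz": 0.002, "twist": 0}
    - {"tx": 0, "ty": 0, "tz": 0.002, "twist": 0}
    - {"tx": 0, "ty": 0, "tz": 0.001, "twist": 0}
    - {"tx": 0, "ty": 0, "tz": 0, "twist": 0}

```text
clock: 12.2
position: [0.4862, 0.1913, 0.151]
ee_rot: [3.14, 0.101, -0.001]
force: [0.7, 0.6, 0.4]
width: 0.005
gripper_force: 0.0
```

Emit:
move_arm:
  motion:
    - {"tx": 0, "ty": 0, "tz": 0.001, "twist": 0}
    - {"tx": 0, "ty": 0, "tz": 0.001, "twist": 0}
    - {"tx": 0, "ty": 0, "tz": 0, "twist": 0}

```text
clock: 12.5
position: [0.4862, 0.1914, 0.1491]
ee_rot: [3.14, 0.101, -0.0]
force: [-0.2, -0.1, -0.2]
width: 0.005
gripper_force: 0.0
```

Emit:
move_arm:
  motion:
    - {"tx": 0, "ty": 0, "tz": 0.001, "twist": 0}
    - {"tx": 0, "ty": 0, "tz": 0.001, "twist": 0}
    - {"tx": 0, "ty": 0, "tz": 0.001, "twist": 0}
    - {"tx": 0, "ty": 0, "tz": 0, "twist": 0}

```text
clock: 12.9
position: [0.4862, 0.1913, 0.1461]
ee_rot: [3.14, 0.101, -0.0]
force: [-1.1, -0.4, -0.2]
width: 0.005
gripper_force: 0.0
```

Run:
```python
from h import *
s=arm.observe();print(s["position"],s["force"])
save("wrist","w8");save("scene","s8")
a=cv2.imread("pics/w8.png")[200:350,220:420];b=cv2.imread("pics/s8.png")[200:290,380:500]
cv2.imwrite("pics/c8.png",cv2.hconcat([cv2.resize(a,(400,300),interpolation=cv2.INTER_CUBIC),cv2.resize(b,(400,300),interpolation=cv2.INTER_CUBIC)]))
```

```text
[0.4862148  0.19133969 0.14606366] [-1.07742702 -0.3518754  -0.23382568]
```

View pics/c8.png

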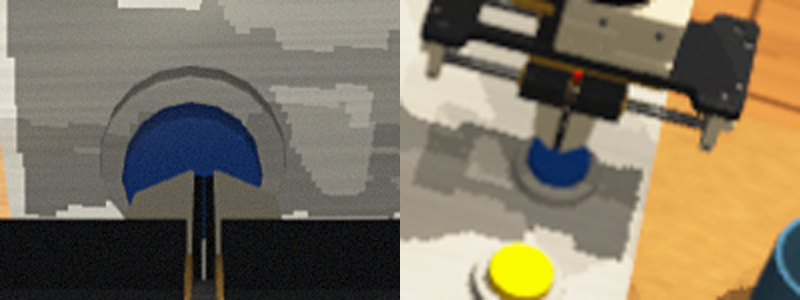

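The crops show the tips centred on the blue cap and almost touching it, with the cap still up. Continuing in 1 mm steps.

Emit:
move_arm:
  motion:
    - {"tx": 0, "ty": 0, "tz": 0.001, "twist": 0}
    - {"tx": 0, "ty": 0, "tz": 0.001, "twist": 0}
    - {"tx": 0, "ty": 0, "tz": 0, "twist": 0}

```text
clock: 13.3
position: [0.4862, 0.1913, 0.1441]
ee_rot: [3.14, 0.1, -0.0]
force: [0.5, 0.2, -0.1]
width: 0.005
gripper_force: 0.0
```

Emit:
move_arm:
  motion:
    - {"tx": 0, "ty": 0, "tz": 0.001, "twist": 0}
    - {"tx": 0, "ty": 0, "tz": 0.001, "twist": 0}
    - {"tx": 0, "ty": 0, "tz": 0, "twist": 0}

```text
clock: 13.6
position: [0.4862, 0.1913, 0.142]
ee_rot: [3.14, 0.1, -0.0]
force: [0.5, 0.3, 0.9]
width: 0.005
gripper_force: 0.0
```

Emit:
move_arm:
  motion:
    - {"tx": 0, "ty": 0, "tz": 0.001, "twist": 0}
    - {"tx": 0, "ty": 0, "tz": 0.001, "twist": 0}
    - {"tx": 0, "ty": 0, "tz": 0, "twist": 0}

```text
clock: 13.9
position: [0.4862, 0.1913, 0.1401]
ee_rot: [3.14, 0.101, -0.0]
force: [-0.4, -0.5, -1.0]
width: 0.007
gripper_force: 0.0
```

Emit:
move_arm:
  motion:
    - {"tx": 0, "ty": 0, "tz": 0.001, "twist": 0}
    - {"tx": 0, "ty": 0, "tz": 0.001, "twist": 0}
    - {"tx": 0, "ty": 0, "tz": 0, "twist": 0}

```text
clock: 14.2
position: [0.4862, 0.1914, 0.1381]
ee_rot: [3.14, 0.101, -0.0]
force: [-0.3, -0.5, -0.6]
width: 0.005
gripper_force: 0.0
```

Emit:
move_arm:
  motion:
    - {"tx": 0, "ty": 0, "tz": 0.001, "twist": 0}
    - {"tx": 0, "ty": 0, "tz": 0.001, "twist": 0}
    - {"tx": 0, "ty": 0, "tz": 0.001, "twist": 0}
    - {"tx": 0, "ty": 0, "tz": 0, "twist": 0}

```text
clock: 14.6
position: [0.4862, 0.1913, 0.135]
ee_rot: [3.14, 0.101, -0.0]
force: [0.0, 0.2, -0.7]
width: 0.002
gripper_force: 0.0
```

```bash
cat > cap.py <<'E'
from h import *
import sys
np.set_printoptions(precision=2,suppress=True)
s=arm.observe();print(s["position"],s["force"])
save("wrist",sys.argv[1])
im=cv2.imread(f"pics/{sys.argv[1]}.png");hsv=cv2.cvtColor(im,cv2.COLOR_BGR2HSV).astype(int)
m=((abs(hsv[...,0]-107)<14)&(hsv[...,1]>120)).astype(np.uint8)
n,l,st,ce=cv2.connectedComponentsWithStats(m)
i=1+np.argmax(st[1:,4]*(abs(ce[1:,0]-320)<60));print(st[i])
# lowest blue row per column near middle -> finger tip line
print({c:int(np.max(np.nonzero(l[:,c]==i)[0])) for c in range(285,352,6) if (l[:,c]==i).any()})
for z in (.169,.162): print(z,np.array(proj("wrist",(.5067,.1914,z))),np.array(proj("wrist",(.4867,.2114,z))))
E
python3 cap.py w9
```

```text
[0.49 0.19 0.14] [ 0.    0.2  -0.74]
[ 279  258   73   72 1904]
{285: 300, 291: 294, 297: 291, 303: 289, 309: 286, 315: 284, 321: 328, 327: 284, 333: 286, 339: 288, 345: 291, 351: 293}
0.169 [321.31 260.51] [281.98 292.83]
0.162 [321.31 255.9 ] [283.36 287.23]
```

Emit:
move_arm:
  motion:
    - {"tx": 0, "ty": 0, "tz": 0.001, "twist": 0}
    - {"tx": 0, "ty": 0, "tz": 0.001, "twist": 0}
    - {"tx": 0, "ty": 0, "tz": 0, "twist": 0}

```text
clock: 14.95
position: [0.4864, 0.1914, 0.1332]
ee_rot: [-3.14, -0.101, -0.0]
force: [0.8, -0.1, 1.7]
width: 0.004
gripper_force: 0.8
```

Emit:
move_arm:
  motion:
    - {"tx": 0, "ty": 0, "tz": 0.001, "twist": 0}
    - {"tx": 0, "ty": 0, "tz": 0.001, "twist": 0}
    - {"tx": 0, "ty": 0, "tz": 0, "twist": 0}

```text
clock: 15.25
position: [0.4864, 0.1914, 0.1312]
ee_rot: [-3.14, -0.101, -0.0]
force: [0.0, -0.4, 2.6]
width: 0.009
gripper_force: 1.3
```

Emit:
move_arm:
  motion:
    - {"tx": 0, "ty": 0, "tz": 0.001, "twist": 0}
    - {"tx": 0, "ty": 0, "tz": 0.001, "twist": 0}
    - {"tx": 0, "ty": 0, "tz": 0, "twist": 0}

```text
clock: 15.55
position: [0.4864, 0.1914, 0.1292]
ee_rot: [-3.14, -0.1, -0.0]
force: [-1.0, 0.4, 3.6]
width: 0.002
gripper_force: 1.8
```

Contact is confirmed: the force rises from z 0.134 m. Now the rest of the way to the stop.

Emit:
move_arm:
  motion:
    - {"tx": 0, "ty": 0, "tz": 0.001, "twist": 0}
    - {"tx": 0, "ty": 0, "tz": 0.001, "twist": 0}
    - {"tx": 0, "ty": 0, "tz": 0, "twist": 0}

```text
clock: 15.85
position: [0.4864, 0.1914, 0.1272]
ee_rot: [-3.14, -0.101, -0.0]
force: [-0.6, -0.4, 4.3]
width: 0.004
gripper_force: 2.3
```

Emit:
move_arm:
  motion:
    - {"tx": 0, "ty": 0, "tz": 0.001, "twist": 0}
    - {"tx": 0, "ty": 0, "tz": 0, "twist": 0}

```text
clock: 16.05
position: [0.4865, 0.1915, 0.1268]
ee_rot: [3.14, 0.1, 0.001]
force: [-3.0, -1.2, 9.5]
width: 0.004
gripper_force: 4.8
```

The stop is reached: the force jumped to 9.5 N and travel ceased. Hold, then lift.

Emit:
move_arm:
  motion:
    - {"tx": 0, "ty": 0, "tz": 0, "twist": 0}
    - {"tx": 0, "ty": 0, "tz": 0, "twist": 0}
    - {"tx": 0, "ty": 0, "tz": 0, "twist": 0}
    - {"tx": 0, "ty": 0, "tz": 0, "twist": 0}
    - {"tx": 0, "ty": 0, "tz": 0, "twist": 0}
    - {"tx": 0, "ty": 0, "tz": 0, "twist": 0}
    - {"tx": 0, "ty": 0, "tz": 0, "twist": 0}
    - {"tx": 0, "ty": 0, "tz": 0, "twist": 0}
    - {"tx": 0, "ty": 0, "tz": 0, "twist": 0}
    - {"tx": 0, "ty": 0, "tz": 0, "twist": 0}
    - {"tx": 0, "ty": 0, "tz": 0, "twist": 0}
    - {"tx": 0, "ty": 0, "tz": 0, "twist": 0}

```text
clock: 17.25
position: [0.4865, 0.1915, 0.1268]
ee_rot: [-3.14, -0.101, -0.001]
force: [-2.3, -1.4, 9.6]
width: 0.001
gripper_force: 5.0
```

Emit:
move_arm:
  motion:
    - {"tx": 0, "ty": 0, "tz": -0.002, "twist": 0}
    - {"tx": 0, "ty": 0, "tz": -0.004, "twist": 0}
    - {"tx": 0, "ty": 0, "tz": -0.01, "twist": 0}
    - {"tx": 0, "ty": 0, "tz": -0.02, "twist": 0}
    - {"tx": 0, "ty": 0, "tz": -0.03, "twist": 0}
    - {"tx": 0, "ty": 0, "tz": -0.03, "twist": 0}
    - {"tx": -0.03, "ty": 0, "tz": 0, "twist": 0}
    - {"tx": -0.04, "ty": 0, "tz": 0, "twist": 0}
    - {"tx": 0, "ty": 0, "tz": 0, "twist": 0}

```text
clock: 18.15
position: [0.4118, 0.1867, 0.2225]
ee_rot: [3.138, 0.105, -0.003]
force: [-0.4, -0.2, 0.5]
width: 0.006
gripper_force: 0.0
```

Run:
```python
from h import *
np.set_printoptions(precision=4,suppress=True)
s=arm.observe();print(s["position"],s["force"],s["clock"])
for c in ("wrist","scene","top"):
    save(c,"z"+c)
    for q,z in (("outlet",.187),("drain",.05),("spout_pivot",.249),("blue_valve_top",.169),("soap_bottle",.15),("tap_head",.15)):
        for e in arm.place_of(c,q)[:1]: print(c,q,round(e["conf"],2),atz(c,e["point"],z))
# spout unchanged since it was set? compare scene pictures in the spout region
a,b=cv2.imread("pics/scene4.png"),cv2.imread("pics/zscene.png")
sub=np.s_[180:235,235:312]
print("diff",np.abs(a[sub].astype(int)-b[sub]).mean())
```

```text
[0.4118 0.1867 0.2225] [-0.4209 -0.1536  0.5305] 18.15
wrist drain 0.68 [ 0.5391 -0.0573  0.05  ]
wrist blue_valve_top 0.93 [0.4923 0.1925 0.169 ]
scene outlet 0.87 [ 0.5299 -0.0495  0.187 ]
scene drain 0.59 [ 0.5236 -0.0473  0.05  ]
scene spout_pivot 0.63 [ 0.5481 -0.2042  0.249 ]
scene blue_valve_top 0.72 [0.485  0.1946 0.169 ]
scene soap_bottle 0.91 [ 0.6736 -0.1696  0.15  ]
scene tap_head 0.62 [0.6348 0.1029 0.15  ]
top drain 0.65 [0.4362 0.3696 0.05  ]
top spout_pivot 0.67 [ 0.4036 -0.3389  0.249 ]
top blue_valve_top 0.53 [0.4859 0.1958 0.169 ]
top soap_bottle 0.96 [ 0.6775 -0.167   0.15  ]
top tap_head 0.61 [0.6306 0.093  0.15  ]
diff 37.74427390791027
```

```bash
python3 -c "
from cell import arm
print(arm.sign_off())"
```

```text
the job is handed in; nothing more can be done
None
```

The job is handed in. I pushed the spout round without gripping it to within about 2–3 mm of the drain by my camera measurements. I then pressed the blue valve to its stop (about 9.6 N) for 1.2 s and let it go; I measured no force once clear, but did not check separately that the cap sprang back up. The gripper touched only the spout and the blue cap.

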